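# Complete the ball-valve kit tray and present it level for inspection

### The arm

A 7-joint arm with a two-finger parallel gripper is mounted at the origin on a cart in front of the work surface, level with it; the furniture and walls round the work are solid. World frame = base frame: x ahead of the robot, y to its left, z up, the work surface at z = 0. Lengths are in m, angles in rad, forces in N, time in s.
With the tool pointing down it reaches from about 0.4 to 0.85 m from the base axis. Payload 10.4 kg.
Tool frame: the origin (TCP) lies on the centre line of the jaws, within the pads' length; the fingertips stand 11 mm ahead of it and the grasp point (between the pads) lies 8 mm behind it (tip_reach is the distance from the TCP to the fingertips, in m); z points along the fingers, y is the line along which they close (so a half turn about z gives the same grasp; the last joint's range is limited). The gripper opens to 85 mm and grips with 20 to 120 N. Pads are 22 mm wide; open, the fingers measure 114 mm over their backs; the gripper's body (76 mm by 85 mm) begins 54 mm behind the grasp point. The pads swing forward as they close: fully open they stand 13 mm farther back than shut.
Start: joints at [1.273, 0.332, -0.065, 1.46, 0.022, 1.35, -0.088], TCP at [0.17, -0.602, 0.242] pointing down, gripper open.
Joint ranges: [-2.6, 2.6], [-0.5, 2.12], [-1.47, 1.34], [0.16, 2.42], [-1.27, 4.41], [0.06, 2.06], [-2.6, 2.6]. Speed limits (rad/s): [2.22, 2.22, 2.79, 2.79, 3.14, 3.14, 3.14].

### API

Orientations are given as a unit quaternion [x, y, z, w].
In Python, from workcell import get_obs, camera, hand_in, tip_reach gives the robot as it stands. The module is installed in compiled form; this text tells all that it offers.
- The arm moves only by the tool move_arm, never from a script. Its argument "plan" is a list of rows, each an object with "delta_pos": the shift along the tool's x, y, z in fractions of the full range, 1 being 1 m, a list of three; "turn": the turn, a rotation vector about the tool's x, y, z in shares of 2 rad (1.0 is 2 rad), a list of three; "fingers": the closure, from 0 (fully open) to 1 (shut). A call has 1 to 12 rows; each row is the pose to reach, as a shift and turn from the pose commanded when the call began, along the tool's axes at that moment; what a row does not reach only later rows make up. A row lasts 1/8 s, in which the tool goes at most 62.5 mm and 10.7 degrees, less where a joint would pass 70% of its speed; a pose out of reach is approached as far as the arm can. A call with a gripper value outside its range is refused whole. The fingers move at their own pace and stop on an object; "force" is the grip in N (left out, the last holds). Time passes only in rows, so rows that repeat a pose let the fingers close. It gives the time, the measured TCP pose, the force, the opening and the grip force at its end, in the units of the state.
- get_obs(): the state, without advancing time (a new reading comes with each control period).
- camera(name): name is "scene" or "top" or "wrist"; returns a dict with "color" (480x640x3 uint8, red, green, blue), "range_z" (480x640 float32, m along the optical axis (not along the pixel's ray), 0 where there is no reading), "fx", "fy", "cx", "cy" (pixels), "R" (3x3) and "t" (3): a world point X has camera coordinates R X + t; the wrist camera has in their place "tool_from_camera" (4x4, takes a point from camera to tool coordinates, whose origin is the TCP and whose axes are the flange's). Camera axes: x right, y down, z forward; pixel columns grow to the right and rows downward; lengths in m; the calibration is good to about 2 mm. A picture is of the moment at which its call begins: read the wrist's pose just before it.
- hand_in(): hands the job in; it is judged then, once.
The state is a dict: "clock": time; "joint_pos": joint angles; "joint_velocities": joint speeds; "tau": joint torques, N m; "position": TCP position; "ee_rot": TCP orientation; "ft_force": force on the tool from outside, world axes, zero at the start; "torque": the same for the moment, N m; "grip_width": opening from 0.0 (shut) to 1.0 (fully open); "grasp_force": force on a finger pad.
Only numpy, scipy, OpenCV 4.12 (cv2) and the standard library are available. Lean on these libraries where they do the work, as an engineer would, in place of code of your own. Each camera call takes 0.05 s, during which the arm holds its last target. There are 200 camera calls.

### The job

Push the brass sleeve all the way down onto the spigot of the blue kit tray and let go of it. Then lift the tray by its black handle, without letting the steel ball leave its shallow pocket, carry it over the round green inspection mat, and finish while still holding it there, level and still, its underside about ten centimetres above the middle of the mat. Leave the roll of black tape where it is.

Things in the scene. Friction and masses are not known exactly. Their poses are not given: they have to be found in the camera images.
- tray: Blue kit tray, loose: base 230 (x) x 110 (y) x 10 mm, lip 5 mm higher, 0.35 kg. Origin: centre of its underside, z up. Black upright handle plate in the middle, 40 mm along x, 16 mm thick along y, top 84 mm above the underside (foot 56 x 34 mm, up to 15 mm). White ball pocket at x = -80 mm, aluminium spigot at x = +80 mm. With sleeve and ball it roughly balances at the handle.
- tray_grip (a point): Point in the black handle plate on the tray's axis, 62 mm above the tray's underside, 22 mm below the plate's top; pinch the plate here across its 16 mm thickness (the tray's y). Axes as the tray's.
- tray_spigot (a point): Foot of the spigot, on the tray's upper face (10 mm above its underside). The spigot is a plain upright aluminium pin, 25 mm in diameter and 35 mm high, its top 6 mm tapered to 17 mm. Axes as the tray's. The sleeve is fully home when its lower end stands on the tray here.
- tray_pocket (a point): Middle of the ball pocket, 24 mm above the tray's underside: where the ball's centre is when it lies centred. The pocket is a flat floor inside a white rim, 40 mm inside diameter, 4 mm high; the ball can roll about 10 mm each way in it and gets over the rim at a tilt of about 0.75 rad, or less with jerks.
- ball_center (a point): Centre of the loose steel ball, 28 mm in diameter, about 0.09 kg; it starts in the pocket.
- sleeve: Brass sleeve, a plain tube standing upright on the worktop: 40 mm outside and 28 mm inside diameter, 60 mm high, about 0.09 kg, either end alike. Origin at the centre of its lower end, z along its axis, up.
- station: Inspection place, fixed to the worktop: a round green mat, 170 mm in diameter and 4 mm thick, with a white ring of 80 mm diameter round its middle; origin under the mat's centre. A small black camera on a stand, 84 mm high in all, 60 mm wide, stands on its +x side (away from the robot), 125 to 172 mm from the mat's centre, its lens facing the mat.
- mat_centre (a point): Middle of the green mat's upper face, 4 mm above the worktop; the tray is held over it.
- tape_roll: Bystander: loose roll of black electrical tape, 58 mm across, 19 mm high. Origin under its centre.
There are look-alikes about, which are no part of the job. Of the things like the sleeve, leave any that is turquoise; of the rest the larger one is meant.

How it is judged:
On the way, in this order (a step that is already met when the one before it is completed fails the run):
1. the brass sleeve is fully home on the spigot and released, the tray still on the worktop with the ball in its pocket (distance between sleeve and tray_spigot below 0.006 m and angle between the z axis of sleeve and the z axis of tray, either way round below 0.12 rad and contact force between the fingers and sleeve below 0.1 N and distance between ball_center and tray_pocket below 0.017 m and height (world z) of tray below 0.015 m), for 0.2 s.
2. the tray is lifted clear of the worktop in the gripper, sleeve on, ball in its pocket (distance between sleeve and tray_spigot below 0.006 m and angle between the z axis of sleeve and the z axis of tray, either way round below 0.12 rad and distance between ball_center and tray_pocket below 0.017 m and height (world z) of tray above 0.03 m and contact force between the fingers and tray above 1 N), for 0.2 s.
At the end, for the whole second after the job is handed in: Held by the gripper alone: tray underside 60-150 mm above the mat, centre within 40 mm of the mat's, tilt under 0.1 rad, under 30 mm/s and 0.15 rad/s. Sleeve untouched, foot within 6 mm of the spigot's, aligned within 0.12 rad. Ball centre within 17 mm of the pocket point (distance between sleeve and tray_spigot below 0.006 m and angle between the z axis of sleeve and the z axis of tray, either way round below 0.12 rad and contact force between the fingers and sleeve below 0.1 N and distance between ball_center and tray_pocket below 0.017 m and height (world z) of tray between 0.064 and 0.154 m and horizontal distance between tray and mat_centre below 0.04 m and angle between tray's own z axis and vertical below 0.1 rad and linear speed of tray below 0.03 m/s and angular speed of tray below 0.15 rad/s and contact force between the fingers and tray above 1 N and contact force between tray and station below 0.1 N); the arm keeps its last pose, push and grip.
It fails at once if the ball leaves its pocket (its centre more than 22 mm from the pocket's middle point) (distance between ball_center and tray_pocket above 0.022 m).
It fails at once if the tape roll is moved by more than 30 mm (distance of tape_roll from where it was at the start of the episode above 0.03 m).
It also fails if it takes over 59 s, if anything falls off the work surface, if the arm or the gripper's body presses on something with over 40 N, if the wrist force passes 120 N, or if a joint passes its speed limit or range.

## Working session

There is one attempt and no reset: what is moved stays moved. The work goes in short steps, Python scripts to look and compute and a tool call to move; the robot and the scene stay as the last step left them, time stands still between calls to the robot, and variables do not carry over. Pictures are saved under pics/ and viewed, at most 10 in all, crops included, and the job is handed in when it is done.

Besides the shell and the picture viewer there is one more tool, called after "Call:" as a command line: name --argument value ..., lists and objects as JSON in quotes. move_arm: Moves the arm, as the interface text tells. Its arguments: {"type":"object","properties":{"plan":{"type":"array","items":{"type":"object","properties":{"delta_pos":{"type":"array","items":{"type":"number"}},"turn":{"type":"array","items":{"type":"number"}},"fingers":{"type":"number"}}}},"force":{"type":"number"}},"required":["plan"]}

```bash
mkdir -p pics
cat > h.py <<'E'
import numpy as np, cv2
from scipy.spatial.transform import Rotation as Ro
from workcell import get_obs, camera, hand_in, tip_reach
def snap(n,f):
    o=get_obs(); c=camera(n); cv2.imwrite('pics/'+f+'.png',c['color'][:,:,::-1])
    np.savez('pics/'+f+'.npz',pos=o['position'],q=o['ee_rot'],**c); return c
def RT(c):
    if 'R' in c: return np.array(c['R']),np.array(c['t'])
    T=np.eye(4);T[:3,:3]=Ro.from_quat(c['q']).as_matrix();T[:3,3]=c['pos']
    W=np.linalg.inv(T@c['tool_from_camera']); return W[:3,:3],W[:3,3]
def ld(f): return dict(np.load('pics/'+f+'.npz'))
def cloud(c):
    R,t=RT(c);z=c['range_z'];v,u=np.mgrid[:480,:640]
    P=np.stack([(u-c['cx'])/c['fx']*z,(v-c['cy'])/c['fy']*z,z],-1)
    P=(P-t)@R; P[z==0]=np.nan; return P
def pz(c,u,v,zw):
    R,t=RT(c);d=R.T@np.array([(u-c['cx'])/c['fx'],(v-c['cy'])/c['fy'],1]);o=-R.T@t
    return o+d*(zw-o[2])/d[2]
E
python3 - <<'E'
from h import *
o=get_obs();print(o['clock'],o['position'],o['ee_rot'],o['grip_width'],tip_reach)
snap('scene','s0');snap('top','t0')
E
```

```text
0.0 [ 0.16947073 -0.60120261  0.24148571] [ 9.90576510e-01  1.36958502e-01 -1.39833725e-04 -7.25226236e-04] 0.9996445947305271 0.011
```

View pics/s0.png

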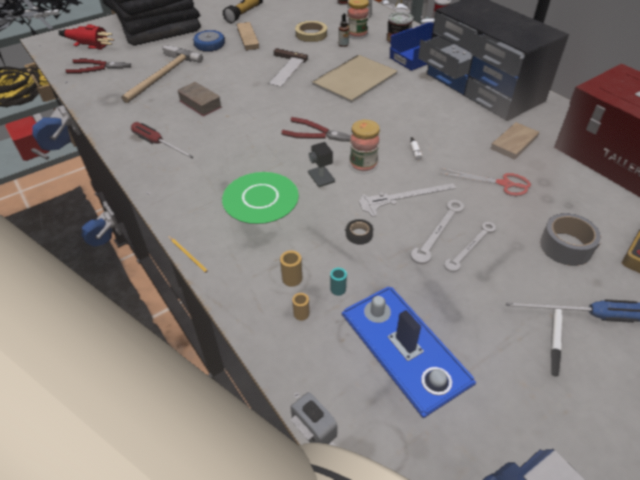

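View pics/t0.png

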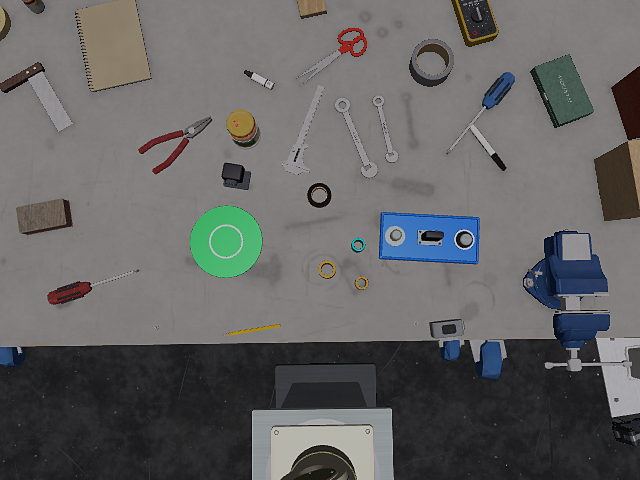

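Run:
```python
from h import *
t=ld('t0');s=ld('s0')
Pt=cloud(t);Ps=cloud(s)
np.set_printoptions(precision=4,suppress=True)
for n,u,v in [('mat',226,241),('sleeve',327,269),('small',362,283),('spig',396,236),('handle',431,238),('ball',464,240),('tape',319,195),('cam',234,172),('teal',358,245),('black625',625,430)]:
    print(n,Pt[v,u])
# segmentation: blue tray, sleeve brass by height
for nm,P,c in (('top',Pt,t),('scene',Ps,s)):
    hsv=cv2.cvtColor(c['color'],cv2.COLOR_RGB2HSV)
    x,y,z=P[...,0],P[...,1],P[...,2]
    roi=(x>.2)&(x<.8)&(y>-.5)&(y<.4)
    g=roi&(abs(hsv[...,0].astype(int)-70)<12)&(hsv[...,1]>150)
    (cx,cy),ax,an=cv2.fitEllipse(np.argwhere(g)[:,::-1].astype(np.float32)) if 0 else ((0,0),0,0)
    q=P[g];print(nm,'mat',(np.nanmin(q,0)+np.nanmax(q,0))/2,np.nanmax(q,0)-np.nanmin(q,0))
    b=roi&(hsv[...,0]>105)&(hsv[...,0]<125)&(hsv[...,1]>170)&(z<.03)
    r=cv2.minAreaRect(P[b][:,:2].astype(np.float32)*1000);print(nm,'tray',r,np.nanmedian(P[b],0))
    br=roi&(hsv[...,0]>10)&(hsv[...,0]<28)&(hsv[...,1]>110)&(z>.015)
    n,l,st,ce=cv2.connectedComponentsWithStats(br.astype(np.uint8))
    for i in range(1,n):
        if st[i,4]>15:
            q=P[l==i];top=q[q[:,2]>np.nanmax(q[:,2])-.008];print(' brass',ce[i],st[i,4],'max z',np.nanpercentile(q[:,2],98),(top.min(0)+top.max(0))/2,top.max(0)-top.min(0))
```

```text
mat [0.535  0.2159 0.007 ]
sleeve [ 0.4665 -0.0184  0.0006]
small [ 0.4328 -0.0991  0.0009]
spig [ 0.537  -0.1765  0.0419]
handle [ 0.5284 -0.251   0.0708]
ball [ 0.5262 -0.332   0.0337]
tape [ 0.6411 -0.0022  0.0004]
cam [0.682  0.1856 0.0836]
teal [ 0.5214 -0.0916  0.0009]
black625 [ 0.1618 -0.5353  0.3298]
top mat [0.6085 0.033  0.0379] [0.3143 0.5393 0.0907]
top tray ((575.3817749023438, -307.503173828125), (729.2037353515625, 367.537353515625), 40.463462829589844) [ 0.5367 -0.2938  0.0095]
 brass [240.3517 126.2621] 435 max z 0.11234172800423425 [0.7789 0.1685 0.1105] [0.0422 0.0581 0.008 ]
 brass [326.7664 269.0949] 137 max z 0.065381865839943 [ 0.4636 -0.0176  0.0623] [0.0358 0.0381 0.008 ]
 brass [361.0417 282.6111] 72 max z 0.04971797254985705 [ 0.4328 -0.0946  0.0464] [0.0247 0.027  0.0079]Traceback (most recent call last):
  File "<stdin>", line 14, in <module>
    res = np.fmin.reduce(a, axis=axis, out=out, **kwargs)
ValueError: zero-size array to reduction operation fmin which has no identity
```

Run:
```python
import cv2,numpy as np
a=cv2.imread('pics/t0.png')[185:305,300:500];b=cv2.imread('pics/s0.png')[240:420,260:480]
cv2.imwrite('pics/crop1.png',np.vstack([cv2.resize(a,(500,300),interpolation=2),cv2.resize(b,(500,300),interpolation=2)]))
```

```text
(no output)
```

View pics/crop1.png

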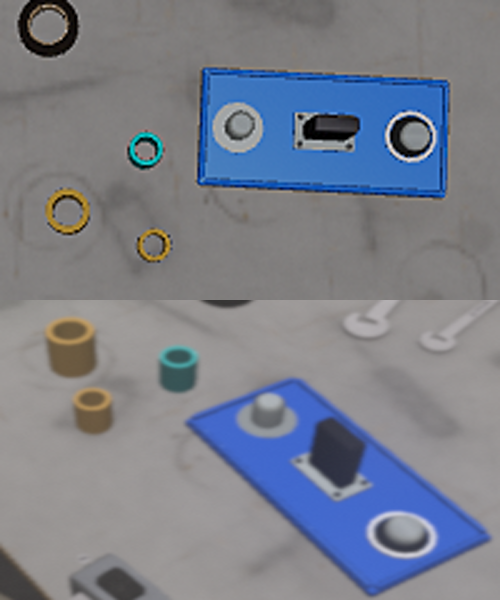

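The candidates are the large brass sleeve at top (327,269), the small brass sleeve at (362,283) and the turquoise one at (358,245). The large brass one fits: it isn't turquoise, it's the bigger of the other two, and its top is about 62–65 mm up. The tray is at (431,238), with the spigot on its left end, and the mat is at (226,241).

Next I'll move to an observing pose.

The manual's scale: turns go in shares of 2 rad. Converting my numbers, -1.245 rad / 2 = -0.6225.

Call:
move_arm --plan '[{"delta_pos":[0.042,-0.045,-0.003],"turn":[0,0,-0.0625],"fingers":0},{"delta_pos":[0.083,-0.089,-0.006],"turn":[0,0,-0.125],"fingers":0},{"delta_pos":[0.125,-0.134,-0.01],"turn":[0,0,-0.1875],"fingers":0},{"delta_pos":[0.166,-0.178,-0.012],"turn":[0,0,-0.25],"fingers":0},{"delta_pos":[0.208,-0.223,-0.015],"turn":[0,0,-0.3125],"fingers":0},{"delta_pos":[0.25,-0.267,-0.02],"turn":[0,0,-0.375],"fingers":0},{"delta_pos":[0.291,-0.312,-0.02],"turn":[0,0,-0.4375],"fingers":0},{"delta_pos":[0.333,-0.356,-0.025],"turn":[0,0,-0.5],"fingers":0},{"delta_pos":[0.374,-0.4,-0.03],"turn":[0,0,-0.5625],"fingers":0},{"delta_pos":[0.416,-0.445,-0.03],"turn":[0,0,-0.6225],"fingers":0},{"delta_pos":[0.416,-0.445,-0.03],"turn":[0,0,-0.6225],"fingers":0},{"delta_pos":[0.416,-0.445,-0.03],"turn":[0,0,-0.6225],"fingers":0}]'

```text
clock: 1.6
position: [0.4489, -0.0608, 0.272]
ee_rot: [0.725, 0.689, -0.0, -0.0]
ft_force: [-0.0, 0.0, 0.5]
grip_width: 0.999
grasp_force: 0.0
```

Run:
```python
from h import *
np.set_printoptions(precision=4,suppress=True)
snap('wrist','w1');snap('scene','s1')
c=ld('w1');print(get_obs()['clock'],c['pos'],Ro.from_quat(c['q']).as_matrix(),get_obs()['joint_pos'],c['tool_from_camera'],c['fx'])
R,t=RT(c)
for p in [(.4636,-.0176,.06),(.537,-.178,.045),(.53,-.25,.08),(.526,-.332,.03),(.535,.216,.004)]:
    q=R@np.array(p)+t; print(p,q[0]/q[2]*c['fx']+c['cx'],q[1]/q[2]*c['fy']+c['cy'])
```

```text
1.7 [ 0.4489 -0.0608  0.272 ] [[ 0.0516  0.9987 -0.0008]
 [ 0.9987 -0.0516 -0.0002]
 [-0.0003 -0.0007 -1.    ]] [ 0.7377 -0.0385 -0.6737  1.8124 -0.0243  1.3599  0.0158] [[-0.0003 -0.947  -0.3214  0.0828]
 [ 1.     -0.0004  0.0001 -0.0011]
 [-0.0002 -0.3214  0.947  -0.1321]
 [ 0.      0.      0.      1.    ]] 338.9615650777914
(0.4636, -0.0176, 0.06) 336.49216473772964 166.82047233223938
(0.537, -0.178, 0.045) 403.0166403909468 299.2307620012561
(0.53, -0.25, 0.08) 402.2121488453894 369.45727788991667
(0.526, -0.332, 0.03) 389.87960686186193 393.9136794629121
(0.535, 0.216, 0.004) 401.19840972007034 -99.41193779493727
```

View pics/w1.png

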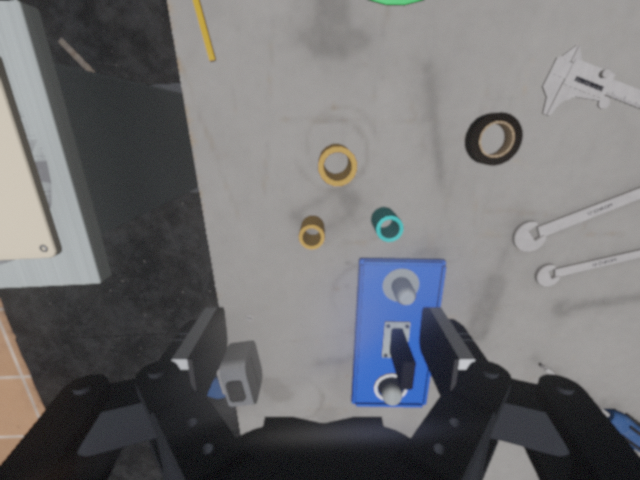

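```bash
cat >> h.py <<'E'
def proj(c,X):
    R,t=RT(c);q=np.atleast_2d(X)@R.T+t
    return np.stack([q[:,0]/q[:,2]*c['fx']+c['cx'],q[:,1]/q[:,2]*c['fy']+c['cy']],1)
def tri(obs): # list of (cam,u,v)
    A=[];b=[]
    for c,u,v in obs:
        R,t=RT(c)
        for k,a in ((0,(u-c['cx'])/c['fx']),(1,(v-c['cy'])/c['fy'])):
            A.append(R[k]-a*R[2]);b.append(a*t[2]-t[k])
    A=np.array(A);b=np.array(b);X=np.linalg.lstsq(A,b,rcond=None)[0]
    return X,[proj(c,X)[0]-(u,v) for c,u,v in obs]
E
python3 - <<'E'
from h import *
np.set_printoptions(precision=4,suppress=True)
w=ld('w1');t=ld('t0');s=ld('s1')
def ring(P,x0,y0,z0,z1,r=.04):
    d=np.hypot(P[...,0]-x0,P[...,1]-y0); q=P[(d<r)&(P[...,2]>z0)&(P[...,2]<z1)]
    if len(q)<5: return len(q)
    (a,b),rr=cv2.minEnclosingCircle(q[:,:2].astype(np.float32)*1000);return len(q),a,b,rr,np.median(q[:,2])
for n,c in (('w',w),('t',t),('s',s)):
    P=cloud(c);print(n,'floor',np.nanmedian(P[(abs(P[...,0]-.42)<.03)&(abs(P[...,1]+.02)<.04)][:,2]))
    print(' sleeve',ring(P,.463,-.018,.052,.07),'spig',ring(P,.537,-.178,.035,.055,.02),'ball',ring(P,.526,-.335,.03,.045,.02),'handle',ring(P,.53,-.252,.07,.095,.03))
    q=P[(abs(P[...,0]-.531)<.09)&(abs(P[...,1]+.25)<.16)&(P[...,2]>.006)&(P[...,2]<.022)]
    print(' tray',cv2.minAreaRect(q[:,:2].astype(np.float32)*1000),np.median(q[:,2]))
    h=cv2.cvtColor(c['color'],cv2.COLOR_RGB2HSV).astype(int)
    g=(abs(h[...,0]-68)<15)&(h[...,1]>150)
    k=np.array([max(cv2.findContours(g.astype(np.uint8),0,1)[0],key=cv2.contourArea)]) if g.sum()>50 else None
    if k is not None and n!='w':
        X=np.array([pz(c,u,v,.004) for u,v in k.reshape(-1,2)]);print(' mat',cv2.minEnclosingCircle(X[:,:2].astype(np.float32)*1000))
# enlarged crops: wrist and top
a=cv2.resize(w['color'][120:420,300:460,::-1],None,fx=1.9,fy=1.9,interpolation=2)
b=cv2.resize(t['color'][205:295,310:490,::-1],None,fx=2.6,fy=2.6,interpolation=2)
im=np.zeros((570,304+468,3),np.uint8);im[:570,:304]=a[:570];im[:234,304:]=b
b=cv2.resize(s['color'][240:420,270:480,::-1],None,fx=1.86,fy=1.86,interpolation=2);im[234:234+334,304:304+390]=b[:334,:390];cv2.imwrite('pics/c2.png',im)
E
```

```text
w floor 0.3373597547746513
 sleeve (676, 463.990234375, -16.83196449279785, 19.851490020751953, np.float64(0.060076630739783164)) spig (326, 540.4091186523438, -175.19639587402344, 12.355957984924316, np.float64(0.04429886876657606)) ball (219, 528.684814453125, -335.02587890625, 12.614466667175293, np.float64(0.03484370985075854)) handle (541, 534.8204345703125, -254.82626342773438, 20.482742309570312, np.float64(0.08370421388841436))
 tray ((519.0281372070312, -231.0098876953125), (281.7875061035156, 156.1268768310547), 89.96497344970703) 0.010847202595185308
t floor -0.0007890549197590964
 sleeve (129, 464.5870666503906, -17.763303756713867, 19.650585174560547, np.float64(0.058669606179658204)) spig (91, 541.768310546875, -176.99900817871094, 12.167990684509277, np.float64(0.04268088101474522)) ball (79, 529.3543701171875, -335.8239440917969, 12.727157592773438, np.float64(0.0340017351814038)) handle (145, 536.2236938476562, -256.05908203125, 20.62263298034668, np.float64(0.0819521985362747))
 tray ((532.53564453125, -250.76910400390625), (178.66180419921875, 315.8274841308594), 0.6558220982551575) 0.010372948348763088
 mat ((535.2786865234375, 217.24459838867188), 84.27588653564453)
s floor 0.001378615264481239
 sleeve (217, 463.56536865234375, -17.03954315185547, 20.872989654541016, np.float64(0.05846926116741349)) spig (144, 540.0960693359375, -176.7922821044922, 12.893293380737305, np.float64(0.043276926780345226)) ball (177, 528.5899658203125, -337.45355224609375, 12.540081024169922, np.float64(0.034278312990972136)) handle (307, 534.5260620117188, -256.264892578125, 20.65814208984375, np.float64(0.08264191738541408))
 tray ((531.51904296875, -233.5260772705078), (149.265869140625, 290.2415771484375), 6.848270416259766) 0.010407419519582656
```

View pics/c2.png

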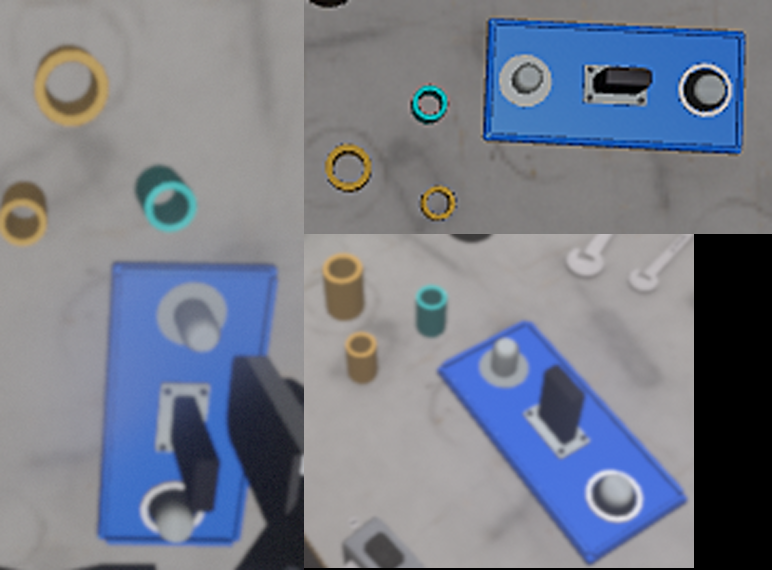

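Three views agree: sleeve at (0.464, -0.017) with its top at 60 mm, spigot at (0.5407, -0.1763) with its top at 44 mm, and handle at (0.535, -0.2557) with its top at 83 mm. These heights match the text. In the crop, the large brass sleeve is at (70,85) on the wrist view and (348,167) on the top view.

Call:
move_arm --plan '[{"delta_pos":[0.0445,0.0128,0.03],"turn":[0,0,0],"fingers":0},{"delta_pos":[0.0445,0.0128,0.08],"turn":[0,0,0],"fingers":0},{"delta_pos":[0.0445,0.0128,0.13],"turn":[0,0,0],"fingers":0.2},{"delta_pos":[0.0445,0.0128,0.17],"turn":[0,0,0],"fingers":0.2},{"delta_pos":[0.0445,0.0128,0.205],"turn":[0,0,0],"fingers":0.2},{"delta_pos":[0.0445,0.0128,0.23],"turn":[0,0,0],"fingers":0.2},{"delta_pos":[0.0445,0.0128,0.238],"turn":[0,0,0],"fingers":0.2},{"delta_pos":[0.0445,0.0128,0.238],"turn":[0,0,0],"fingers":0.2},{"delta_pos":[0.0445,0.0128,0.238],"turn":[0,0,0],"fingers":1},{"delta_pos":[0.0445,0.0128,0.238],"turn":[0,0,0],"fingers":1},{"delta_pos":[0.0445,0.0128,0.238],"turn":[0,0,0],"fingers":1},{"delta_pos":[0.0445,0.0128,0.238],"turn":[0,0,0],"fingers":1}]' --force 40

```text
clock: 3.2
position: [0.465, -0.0169, 0.0355]
ee_rot: [0.725, 0.689, 0.0, 0.001]
ft_force: [-1.6, -0.6, 7.5]
grip_width: 0.467
grasp_force: 39.5
```

Call:
move_arm --plan '[{"delta_pos":[0,0,-0.03],"turn":[0,0,0],"fingers":1},{"delta_pos":[0,0,-0.075],"turn":[0,0,0],"fingers":1},{"delta_pos":[-0.03,0.016,-0.095],"turn":[0,0,0],"fingers":1},{"delta_pos":[-0.07,0.038,-0.095],"turn":[0,0,0],"fingers":1},{"delta_pos":[-0.11,0.059,-0.095],"turn":[0,0,0],"fingers":1},{"delta_pos":[-0.14,0.075,-0.09],"turn":[0,0,0],"fingers":1},{"delta_pos":[-0.155,0.084,-0.075],"turn":[0,0,0],"fingers":1},{"delta_pos":[-0.155,0.084,-0.065],"turn":[0,0,0],"fingers":1},{"delta_pos":[-0.155,0.084,-0.065],"turn":[0,0,0],"fingers":1},{"delta_pos":[-0.155,0.084,-0.065],"turn":[0,0,0],"fingers":1}]'

```text
clock: 4.45
position: [0.5404, -0.1747, 0.1]
ee_rot: [0.724, 0.689, 0.0, 0.0]
ft_force: [0.7, -0.5, -1.1]
grip_width: 0.459
grasp_force: 40.5
```

Run:
```python
from h import *
np.set_printoptions(precision=4,suppress=True)
print(get_obs()['position'],get_obs()['clock'])
w=snap('wrist','w2');s=snap('scene','s2');t=snap('top','t2');w=ld('w2');s=ld('s2');t=ld('t2')
a=cv2.resize(s['color'][220:420,300:480,::-1],None,fx=2.2,fy=2.2,interpolation=2)
b=w['color'][:,140:500,::-1]
im=np.zeros((480,800,3),np.uint8);im[:440,:396]=a;im[:,400:760]=b;cv2.imwrite('pics/c3.png',im)
X=np.array(get_obs()['position'])
for c in (s,w): print(proj(c,np.array([X+[0,0,-.0355],X+[0,0,.0245],[.5407,-.1763,.045],[.5407,-.1763,.01]])))
```

```text
[ 0.5404 -0.1747  0.1   ] 4.45
[[378.194  292.3659]
 [380.7388 269.6601]
 [377.8867 299.6067]
 [376.5414 311.4878]]
[[324.968  286.5836]
 [326.0433 357.5848]
 [325.153  273.5628]
 [324.7871 252.9259]]
```

View pics/c3.png

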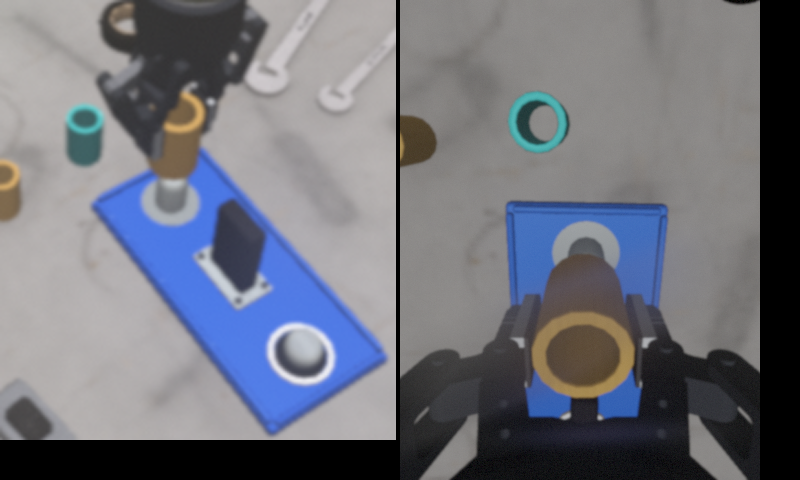

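```bash
cat > fit.py <<'E'
from h import *
from scipy.optimize import least_squares
def fit(names,x0,y0,zlo,zhi):
    Q=[]
    for n in names:
        c=ld(n);P=cloud(c);h=cv2.cvtColor(c['color'],cv2.COLOR_RGB2HSV)
        m=(h[...,0]>10)&(h[...,0]<25)&(h[...,1]>100)&(np.hypot(P[...,0]-x0,P[...,1]-y0)<.03)&(P[...,2]>zlo)&(P[...,2]<zhi)
        q=P[m];print(n,len(q),q[:,2].min() if len(q) else 0,q[:,2].max() if len(q) else 0);Q.append(q)
    Q=np.vstack(Q);zm=(zlo+zhi)/2
    def f(p):
        r=np.hypot(Q[:,0]-p[0]-p[2]*(Q[:,2]-zm),Q[:,1]-p[1]-p[3]*(Q[:,2]-zm))
        return np.minimum(abs(r-.02),abs(r-.014))
    r=least_squares(f,[x0,y0,0,0],loss='soft_l1',f_scale=.001)
    return r.x,np.median(abs(r.fun))
if __name__=='__main__':
    X=get_obs()['position']
    for n in (['s2'],['w2'],['s2','w2']):
        p,e=fit(n,X[0],X[1],X[2]-.036,X[2]+.026);print(n,p.round(4),e)
        print(' foot',p[:2]-p[2:]*.03)
E
python3 fit.py
```

```text
s2 246 0.08859432344699865 0.12590451987919393
['s2'] [ 0.5396 -0.1744 -0.0034 -0.0118] 0.0008584101024049339
 foot [ 0.53966412 -0.17401535]
w2 4051 0.08004558029869714 0.12598968316275225
['w2'] [ 0.5394 -0.1744 -0.0674 -0.0561] 0.0011064161442362972
 foot [ 0.54140417 -0.17269521]
s2 246 0.08859432344699865 0.12590451987919393
w2 4051 0.08004558029869714 0.12598968316275225
['s2', 'w2'] [ 0.5398 -0.1743 -0.0807 -0.0523] 0.0011154420763933807
 foot [ 0.54221408 -0.17277558]
```

Call:
move_arm --plan '[{"delta_pos":[-0.002,0,0.008],"turn":[0,0,0],"fingers":1},{"delta_pos":[-0.002,0,0.014],"turn":[0,0,0],"fingers":1},{"delta_pos":[-0.002,0,0.018],"turn":[0,0,0],"fingers":1},{"delta_pos":[-0.002,0,0.022],"turn":[0,0,0],"fingers":1},{"delta_pos":[-0.002,0,0.026],"turn":[0,0,0],"fingers":1},{"delta_pos":[-0.002,0,0.03],"turn":[0,0,0],"fingers":1},{"delta_pos":[-0.002,0,0.03],"turn":[0,0,0],"fingers":1}]'

```text
clock: 5.48
position: [0.54, -0.1775, 0.069]
ee_rot: [0.725, 0.689, -0.0, -0.0]
ft_force: [0.6, 1.4, -0.9]
grip_width: 0.461
grasp_force: 40.5
```

Call:
move_arm --plan '[{"delta_pos":[0,0,0.006],"turn":[0,0,0],"fingers":1},{"delta_pos":[0,0,0.012],"turn":[0,0,0],"fingers":1},{"delta_pos":[0,0,0.017],"turn":[0,0,0],"fingers":1},{"delta_pos":[0,0,0.021],"turn":[0,0,0],"fingers":1},{"delta_pos":[0,0,0.024],"turn":[0,0,0],"fingers":1},{"delta_pos":[0,0,0.025],"turn":[0,0,0],"fingers":1},{"delta_pos":[0,0,0.025],"turn":[0,0,0],"fingers":1}]'

```text
clock: 6.35
position: [0.5403, -0.1775, 0.0455]
ee_rot: [0.725, 0.689, -0.0, 0.0]
ft_force: [-5.5, 2.7, 14.7]
grip_width: 0.462
grasp_force: 41.8
```

Run:
```python
from h import *
s=snap('scene','s3');s=ld('s3');P=cloud(s)
h=cv2.cvtColor(s['color'],cv2.COLOR_RGB2HSV)
m=(h[...,0]>10)&(h[...,0]<25)&(h[...,1]>100)&(np.hypot(P[...,0]-.54,P[...,1]+.177)<.03)
print(m.sum(),np.percentile(P[m][:,2],[2,50,98]),get_obs()['ft_force'])
```

```text
134 [0.05213587 0.06834161 0.07141021] [-5.14808077  3.79507233 14.68790622]
```

Call:
move_arm --plan '[{"delta_pos":[0,0,0.024],"turn":[0,0,0],"fingers":0.2},{"delta_pos":[0,0,0.022],"turn":[0,0,0],"fingers":0.2},{"delta_pos":[0,0,0.022],"turn":[0,0,0],"fingers":0.2},{"delta_pos":[0,0,0.022],"turn":[0,0,0],"fingers":0.2},{"delta_pos":[0,0,0],"turn":[0,0,0],"fingers":0.2},{"delta_pos":[0,0,-0.04],"turn":[0,0,0],"fingers":0.2},{"delta_pos":[0,0,-0.09],"turn":[0,0,0],"fingers":0.2},{"delta_pos":[0,0,-0.12],"turn":[0,0,0],"fingers":0.2},{"delta_pos":[0,0,-0.12],"turn":[0,0,0],"fingers":0.2},{"delta_pos":[0,0,-0.12],"turn":[0,0,0],"fingers":0.2}]'

```text
clock: 7.65
position: [0.5399, -0.1777, 0.1639]
ee_rot: [0.725, 0.689, -0.0, -0.0]
ft_force: [0.5, 0.7, 0.1]
grip_width: 0.802
grasp_force: 0.0
```

Run:
```python
from h import *
o=get_obs();print(o['clock'],o['position'],o['ft_force'])
for k in ('wrist','scene','top'): snap(k,k[0]+'4')
from fit import fit
for n in 'wst':
    c=ld(n+'4');P=cloud(c)
    for nm,x0,y0,lo,hi,r in (('sleeve',.541,-.177,.062,.08,.03),('handle',.535,-.256,.072,.095,.03),('ball',.529,-.336,.028,.045,.022)):
        d=np.hypot(P[...,0]-x0,P[...,1]-y0);q=P[(d<r)&(P[...,2]>lo)&(P[...,2]<hi)]
        if len(q)>5: print(n,nm,len(q),cv2.minEnclosingCircle(q[:,:2].astype(np.float32)*1000),np.percentile(q[:,2],[50,98]), cv2.minAreaRect(q[:,:2].astype(np.float32)*1000) if nm=='handle' else '')
a=cv2.resize(ld('s4')['color'][240:420,310:480,::-1],None,fx=2.3,fy=2.3,interpolation=2)
b=cv2.resize(ld('t4')['color'][190:290,350:500,::-1],None,fx=2.6,fy=2.6,interpolation=2)
im=np.zeros((420,790,3),np.uint8);im[:a.shape[0],:a.shape[1]]=a;im[:b.shape[0],400:400+b.shape[1]]=b;cv2.imwrite('pics/c4.png',im)
```

```text
7.65 [ 0.53986079 -0.17771493  0.16393472] [0.49448074 0.66808581 0.09353103]
w sleeve 1406 ((539.8646240234375, -177.25283813476562), 19.907108306884766) [0.06994972 0.07152894] 
w handle 1093 ((533.980224609375, -255.5682373046875), 21.1317195892334) [0.08400655 0.08537987] ((535.1187744140625, -255.62791442871094), (40.50070571899414, 15.81486701965332), 86.99784088134766)
w ball 504 ((529.2781372070312, -335.6353759765625), 13.238787651062012) [0.03455612 0.03853578] 
s sleeve 262 ((539.8135375976562, -179.15464782714844), 21.02080726623535) [0.06879601 0.07177154] 
s handle 284 ((534.1218872070312, -257.0374450683594), 20.953908920288086) [0.08294763 0.08614058] ((534.3012084960938, -256.8211364746094), (40.45559310913086, 16.551313400268555), 87.45156860351562)
s ball 202 ((528.239501953125, -337.75347900390625), 13.602060317993164) [0.03417741 0.03859706] 
t sleeve 29 ((539.3773803710938, -164.1567840576172), 13.353229522705078) [0.06857868 0.07571123] 
t ball 67 ((528.1028442382812, -338.71319580078125), 12.436885833740234) [0.03478098 0.04223217]
```

View pics/c4.png

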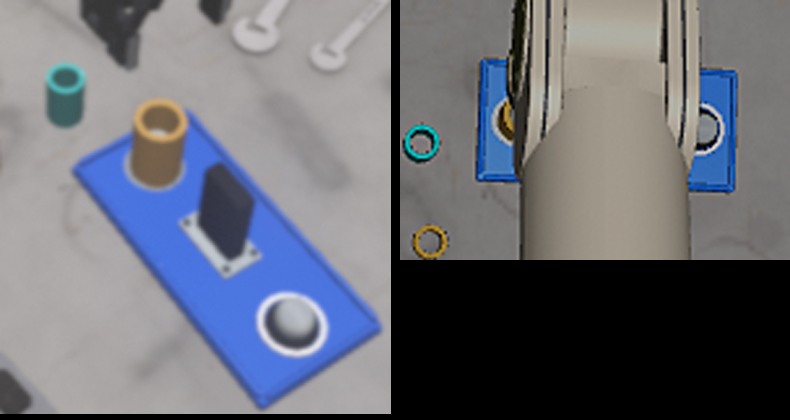

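The sleeve is home: its top stands at 70 mm. The ball is in its pocket. Next I'll grasp the handle at (0.5348, -0.2558).

Call:
move_arm --plan '[{"delta_pos":[-0.045,-0.001,0],"turn":[0,0,0],"fingers":0.2},{"delta_pos":[-0.0783,-0.0011,0.01],"turn":[0,0,0],"fingers":0.3},{"delta_pos":[-0.0783,-0.0011,0.04],"turn":[0,0,0],"fingers":0.3},{"delta_pos":[-0.0783,-0.0011,0.07],"turn":[0,0,0],"fingers":0.3},{"delta_pos":[-0.0783,-0.0011,0.095],"turn":[0,0,0],"fingers":0.3},{"delta_pos":[-0.0783,-0.0011,0.11],"turn":[0,0,0],"fingers":0.4},{"delta_pos":[-0.0783,-0.0011,0.11],"turn":[0,0,0],"fingers":0.5},{"delta_pos":[-0.0783,-0.0011,0.11],"turn":[0,0,0],"fingers":0.6},{"delta_pos":[-0.0783,-0.0011,0.11],"turn":[0,0,0],"fingers":0.7},{"delta_pos":[-0.0783,-0.0011,0.11],"turn":[0,0,0],"fingers":1},{"delta_pos":[-0.0783,-0.0011,0.11],"turn":[0,0,0],"fingers":1},{"delta_pos":[-0.0783,-0.0011,0.11],"turn":[0,0,0],"fingers":1}]' --force 90

```text
clock: 9.3
position: [0.5357, -0.2561, 0.0554]
ee_rot: [0.725, 0.689, 0.0, 0.001]
ft_force: [-0.3, 0.2, 5.6]
grip_width: 0.181
grasp_force: 88.9
```

Call:
move_arm --plan '[{"delta_pos":[0,0,-0.002],"turn":[0,0,0],"fingers":1},{"delta_pos":[0,0,-0.005],"turn":[0,0,0],"fingers":1},{"delta_pos":[0,0,-0.009],"turn":[0,0,0],"fingers":1},{"delta_pos":[0,0,-0.014],"turn":[0,0,0],"fingers":1},{"delta_pos":[0,0,-0.02],"turn":[0,0,0],"fingers":1},{"delta_pos":[0,0,-0.026],"turn":[0,0,0],"fingers":1},{"delta_pos":[0,0,-0.032],"turn":[0,0,0],"fingers":1},{"delta_pos":[0,0,-0.037],"turn":[0,0,0],"fingers":1},{"delta_pos":[0,0,-0.041],"turn":[0,0,0],"fingers":1},{"delta_pos":[0,0,-0.044],"turn":[0,0,0],"fingers":1},{"delta_pos":[0,0,-0.045],"turn":[0,0,0],"fingers":1},{"delta_pos":[0,0,-0.045],"turn":[0,0,0],"fingers":1}]'

```text
clock: 10.8
position: [0.5351, -0.2558, 0.0993]
ee_rot: [0.725, 0.689, -0.0, -0.0]
ft_force: [0.2, -0.0, -4.8]
grip_width: 0.172
grasp_force: 87.8
```

```bash
cat > tilt.py <<'E'
from h import *
import sys
o=get_obs();X=np.array(o['position']);print(o['clock'],X,o['ft_force'],o['torque'])
tag=sys.argv[1]; dx=Ro.from_quat(o['ee_rot']).as_matrix()[:,0]
snap('scene','s'+tag);snap('wrist','w'+tag)
for n in 'sw':
    c=ld(n+tag);P=cloud(c);h=cv2.cvtColor(c['color'],cv2.COLOR_RGB2HSV)
    m=(h[...,0]>100)&(h[...,0]<130)&(h[...,1]>140)&(abs(P[...,0]-X[0])<.1)&(abs(P[...,1]-X[1])<.15)&(P[...,2]>X[2]-.09)&(P[...,2]<X[2]-.01)
    q=P[m].astype(float)
    if len(q)<50: continue
    for _ in range(4):
        A=np.c_[q[:,:2]-X[:2],np.ones(len(q))];k=np.linalg.lstsq(A,q[:,2],rcond=None)[0];r=abs(A@k-q[:,2]);q=q[r<max(.003,np.median(r)*2)]
    print(n,len(q),'slopes x,y',k[:2].round(4),'z under handle',round(k[2]-.01,4))
    e=X+dx*-.08;d=np.hypot(P[...,0]-e[0],P[...,1]-e[1]);b=P[(d<.03)&(P[...,2]>X[2]-.026)&(P[...,2]<X[2]+.02)]
    if len(b)>10:
        (u,v),r=cv2.minEnclosingCircle(b[:,:2].astype(np.float32)*1000);print('  ball',len(b),(u/1000-e[0],v/1000-e[1]),r,b[:,2].max())
    e=X+dx*.08;d=np.hypot(P[...,0]-e[0],P[...,1]-e[1]);b=P[(d<.03)&(P[...,2]>X[2]-.005)&(P[...,2]<X[2]+.03)]
    if len(b)>10:
        (u,v),r=cv2.minEnclosingCircle(b[:,:2].astype(np.float32)*1000);print('  sleeve',len(b),(u/1000-e[0],v/1000-e[1]),r,np.percentile(b[:,2],95)-X[2])
E
python3 tilt.py 5
```

```text
10.8 [ 0.53505857 -0.2557859   0.09925843] [ 0.21572485 -0.03877792 -4.84501018] [-0.00276433 -0.01438949 -0.05035895]
s 4040 slopes x,y [-0.0024 -0.0006] z under handle 0.0439
  ball 197 (np.float64(-0.00377430592097161), np.float64(-0.0028988344018328616)) 13.383744239807129 0.08409073368350943
  sleeve 452 (np.float64(-0.000908865156091121), np.float64(-0.002572544102854152)) 20.688358306884766 0.015492964266075965
w 31910 slopes x,y [-0.0008  0.0018] z under handle 0.0443
  ball 621 (np.float64(-0.003121107678784041), np.float64(-0.00022705095456720947)) 12.85460090637207 0.08223341041102133
  sleeve 7097 (np.float64(-0.0004778959178098896), np.float64(-0.0016352729846901004)) 20.0419864654541 0.015898798005417727
```

Call:
move_arm --plan '[{"delta_pos":[0.004,0,-0.003],"turn":[0,0,0],"fingers":1},{"delta_pos":[0.012,-0.001,-0.007],"turn":[0,0,0],"fingers":1},{"delta_pos":[0.025,-0.001,-0.013],"turn":[0,0,0],"fingers":1},{"delta_pos":[0.042,-0.002,-0.02],"turn":[0,0,0],"fingers":1},{"delta_pos":[0.062,-0.003,-0.028],"turn":[0,0,0],"fingers":1},{"delta_pos":[0.083,-0.004,-0.036],"turn":[0,0,0],"fingers":1},{"delta_pos":[0.103,-0.005,-0.043],"turn":[0,0,0],"fingers":1},{"delta_pos":[0.121,-0.006,-0.049],"turn":[0,0,0],"fingers":1},{"delta_pos":[0.136,-0.007,-0.054],"turn":[0,0,0],"fingers":1},{"delta_pos":[0.147,-0.008,-0.058],"turn":[0,0,0],"fingers":1},{"delta_pos":[0.154,-0.008,-0.06],"turn":[0,0,0],"fingers":1},{"delta_pos":[0.157,-0.008,-0.06],"turn":[0,0,0],"fingers":1}]'

```text
clock: 12.4
position: [0.5352, -0.0985, 0.1593]
ee_rot: [0.725, 0.689, -0.0, 0.0]
ft_force: [0.4, -0.2, -4.2]
grip_width: 0.175
grasp_force: 87.9
```

```bash
python3 tilt.py 6
```

```text
12.4 [ 0.53518831 -0.09852636  0.15932333] [ 0.44225034 -0.20369257 -4.18466777] [-0.01749343 -0.05888256 -0.01952295]
s 3282 slopes x,y [-0.0019  0.0001] z under handle 0.1039
  ball 149 (np.float64(-0.0037093352492181264), np.float64(-0.004634700710705236)) 13.208396911621094 0.14347758596440896
  sleeve 138 (np.float64(-0.00047954212202772073), np.float64(-0.0024716976357195275)) 20.48484992980957 0.015188169889384234
w 31878 slopes x,y [-0.0005  0.0015] z under handle 0.1044
  ball 585 (np.float64(-0.002836532514843171), np.float64(-0.00016189187281462347)) 12.609188079833984 0.14136994185818808
  sleeve 7109 (np.float64(-0.0005229381181214299), np.float64(-0.0013124855232927723)) 20.074661254882812 0.015897653848177262
```

Call:
move_arm --plan '[{"delta_pos":[0.004,0,0],"turn":[0,0,0],"fingers":1},{"delta_pos":[0.012,-0.001,0],"turn":[0,0,0],"fingers":1},{"delta_pos":[0.025,-0.001,0],"turn":[0,0,0],"fingers":1},{"delta_pos":[0.042,-0.002,0],"turn":[0,0,0],"fingers":1},{"delta_pos":[0.062,-0.003,0],"turn":[0,0,0],"fingers":1},{"delta_pos":[0.083,-0.004,0],"turn":[0,0,0],"fingers":1},{"delta_pos":[0.103,-0.005,0],"turn":[0,0,0],"fingers":1},{"delta_pos":[0.121,-0.006,0],"turn":[0,0,0],"fingers":1},{"delta_pos":[0.136,-0.007,0],"turn":[0,0,0],"fingers":1},{"delta_pos":[0.147,-0.008,0],"turn":[0,0,0],"fingers":1},{"delta_pos":[0.154,-0.008,0],"turn":[0,0,0],"fingers":1},{"delta_pos":[0.157,-0.008,0],"turn":[0,0,0],"fingers":1}]'

```text
clock: 14.0
position: [0.5352, 0.0587, 0.1593]
ee_rot: [0.725, 0.689, -0.0, 0.0]
ft_force: [0.7, 0.2, -4.8]
grip_width: 0.178
grasp_force: 87.9
```

Call:
move_arm --plan '[{"delta_pos":[0.004,0,0],"turn":[0,0,0],"fingers":1},{"delta_pos":[0.012,-0.001,0],"turn":[0,0,0],"fingers":1},{"delta_pos":[0.025,-0.001,0],"turn":[0,0,0],"fingers":1},{"delta_pos":[0.042,-0.002,0],"turn":[0,0,0],"fingers":1},{"delta_pos":[0.062,-0.003,0],"turn":[0,0,0],"fingers":1},{"delta_pos":[0.083,-0.004,0],"turn":[0,0,0],"fingers":1},{"delta_pos":[0.103,-0.005,0],"turn":[0,0,0],"fingers":1},{"delta_pos":[0.121,-0.006,0],"turn":[0,0,0],"fingers":1},{"delta_pos":[0.136,-0.007,0],"turn":[0,0,0],"fingers":1},{"delta_pos":[0.147,-0.008,0],"turn":[0,0,0],"fingers":1},{"delta_pos":[0.154,-0.008,0],"turn":[0,0,0],"fingers":1},{"delta_pos":[0.157,-0.008,0],"turn":[0,0,0],"fingers":1}]'

```text
clock: 15.5
position: [0.5352, 0.2159, 0.1592]
ee_rot: [0.725, 0.689, -0.0, 0.0]
ft_force: [0.2, 0.9, -4.3]
grip_width: 0.179
grasp_force: 87.8
```

Call:
move_arm --plan '[{"delta_pos":[0,0,0],"turn":[0,0,0],"fingers":1},{"delta_pos":[0,0,0],"turn":[0,0,0],"fingers":1},{"delta_pos":[0,0,0],"turn":[0,0,0],"fingers":1},{"delta_pos":[0,0,0],"turn":[0,0,0],"fingers":1},{"delta_pos":[0,0,0],"turn":[0,0,0],"fingers":1},{"delta_pos":[0,0,0],"turn":[0,0,0],"fingers":1}]'

```text
clock: 16.25
position: [0.5351, 0.2158, 0.1593]
ee_rot: [0.725, 0.689, -0.0, 0.0]
ft_force: [-0.0, 1.0, -5.0]
grip_width: 0.177
grasp_force: 87.9
```

```bash
python3 tilt.py 7; python3 -c "
from h import *
print(get_obs()['joint_velocities'])"
```

```text
16.25 [0.53513899 0.21578654 0.15929308] [-0.02295141  0.96268125 -4.97225382] [-0.03731137 -0.01245951 -0.04065211]
s 1885 slopes x,y [-0.0028  0.001 ] z under handle 0.1038
  ball 90 (np.float64(-0.003955973317971373), np.float64(-0.009389534359581175)) 12.73196792602539 0.142798877806491
  sleeve 72 (np.float64(-0.0012417983191892468), np.float64(-0.002649408934353281)) 20.457111358642578 0.014880977566967879
w 31827 slopes x,y [-0.0004  0.0013] z under handle 0.1044
  ball 462 (np.float64(-0.0022640177515650395), np.float64(-0.0015260928922960215)) 12.009725570678711 0.14018288003074372
  sleeve 7102 (np.float64(-0.0004463271277830305), np.float64(-0.0017313791491970765)) 19.973003387451172 0.015944355655188508
[-0.00115409  0.00067696  0.00057687  0.00021019  0.00017118 -0.00110069
  0.00377617]
```

View pics/s7.png

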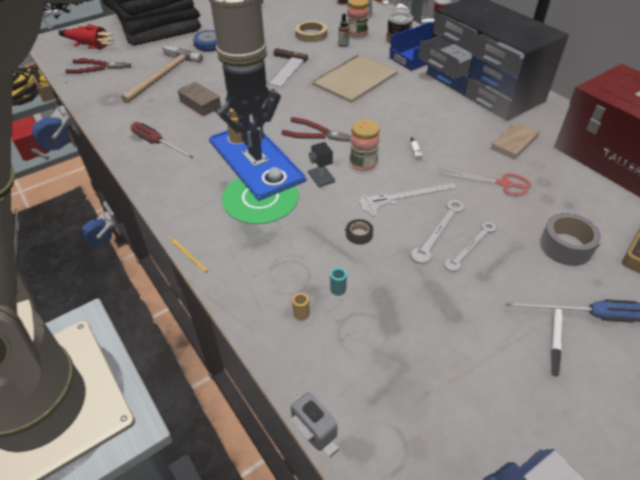

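The tray at (257,160) is held level and still over the mat. The ball is in its pocket at (274,176), the sleeve is on the spigot at (237,125), and the tape at (359,231) hasn't moved.

```bash
python3 -c "
from workcell import hand_in
print(hand_in())"
```

```text
the job is handed in; nothing more can be done
None
```

I pushed the sleeve fully home on the spigot and handed in with the tray held level and still about 10 cm above the middle of the mat, the ball in its pocket and the tape roll unmoved; the hand-in returned no verdict.

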